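# Nudge the disc cutter's guide plate home over its two locating pins

## Task

The brass-coloured guide plate of the disc cutter is leaning on the two locating pins of its steel base instead of sitting on them. Nudge it along with the fingertips, without picking it up, until both end holes drop over the pins and it lies flat on the base; the rail on the base's left side is there to square the plate against. Leave the things lying around it where they are.

Things in the scene. Friction and masses are not known exactly. Their poses are not given: they have to be found in the camera images.
- die_base: Dark steel base of the disc cutter, 140 (x) x 180 (y) x 18 mm high, fixed: it does not move when pushed. Origin: centre of its underside, on the bench top. x points away from the robot (it stands up to 0.55 rad askew), y to its left, z up. Its top is smooth but for the two pins (at x = +25, y = +38 and -38 mm) and the rail.
- rail (a point): Middle of the aluminium stop rail's inner face, level with the base's top face (base's x = 0, y = +65.8 mm). The rail runs along the base's left side, x from -65 to +65 mm, 14 mm wide and 20 mm tall above the base's top. With the plate seated, 0.8 mm is left between plate and rail.
- pin_left (a point): Foot of the left pin: its axis, at the level of the base's top face (18 mm above the bench). Steel pin, 10 mm thick and 10 mm tall, the upper half a round (hemispherical) nose. Each nose catches its hole when the two are within about 3 mm, seen from above.
- pin_right (a point): Foot of the right pin, of the same shape, 76 mm from the left one.
- guide_plate: Loose brass-coloured metal guide plate, 80 (x) x 130 (y) x 8 mm thick, 0.2 to 0.4 kg; origin at the centre of its underside, z square to the plate. Two 13 mm locating holes at x = +12, y = +38 and -38 mm; four punching holes (7 to 19 mm) along x = -12 mm stay clear of the pins. Pushed along, it slides on the pin tips (2 to 5 N, in small jerks) until the holes come over the pins and it drops flat.
- plate_near (a point): Middle of the plate's nearer long edge, at its underside (plate's x = -40 mm). At the start this edge lies on the base's top and the farther part rests on the pin tips, tilted by about 0.15 rad, 12 to 18 mm short of its seat along the base's x, 5 to 15 mm off the rail and up to 0.06 rad askew.
- hole_left (a point): Centre of the left locating hole (plate's y = +38 mm), at the plate's underside.
- hole_right (a point): Centre of the right locating hole (plate's y = -38 mm), at the plate's underside.
- plate_centre (a point): Middle of the guide plate, half-way through its thickness; 22 mm above the bench when the plate is home.
- hammer: Bystander: chasing hammer with a wooden handle, 208 mm long, beyond the left side of the base. Origin: centre of its underside.
- pliers: Bystander: blue-handled pliers, 133 mm long, lying to the right. Origin: centre of the underside.
- wax: Bystander: lump of yellow wax, 41 x 50 x 19 mm, to the right. Origin: centre of the underside.
- block: Bystander: square steel bench block, 60 x 60 x 18 mm, to the right and farther back. Origin: centre of the underside.

How it is judged:
By the outcome, as a careful person would: the job done as asked, in the order asked, and still so for the second after the job is handed in, with the robot touching nothing.
It also fails if it takes over 38 s, if anything falls off the work surface, if the arm or the gripper's body presses on something with over 40 N, if the wrist force passes 120 N, or if a joint passes its speed limit or range.

## Robot

A 7-joint arm with a two-finger parallel gripper is mounted at the origin on a cart in front of the work surface, level with it; the furniture and walls round the work are solid. World frame = base frame: x ahead of the robot, y to its left, z up, the work surface at z = 0. Lengths are in m, angles in rad, forces in N, time in s.
With the tool pointing down it reaches from about 0.35 to 0.9 m from the base axis. Payload 8.1 kg.
Tool frame: the origin (TCP) lies on the centre line of the jaws, within the pads' length; the fingertips stand 22 mm ahead of it and the grasp point (between the pads) lies 3 mm ahead of it; z points along the fingers, y is the direction in which the jaws open and shut (so a half turn about z gives the same grasp; the last joint's range is limited). The gripper opens to 92 mm and grips with 3 to 60 N. Pads are 19 mm wide; open, the fingers measure 130 mm over their backs; the gripper's body (75 mm by 190 mm) begins 47 mm behind the grasp point.
Start: joints at [-1.216, 0.434, 0.025, 1.573, -0.012, 1.134, -0.075], TCP at [0.276, 0.561, 0.249] pointing down, gripper open.
Joint ranges: [-2.62, 2.62], [-0.44, 2.09], [-1.27, 1.32], [0.08, 2.57], [-1.32, 4.46], [0.12, 2], [-2.74, 2.74]. Speed limits (rad/s): [2.22, 2.22, 3.01, 3.01, 3.14, 3.14, 3.14].

## Interface

Orientations are given as a rotation vector (axis times angle).
In Python, from cell import arm gives the robot as it stands.
- The arm moves only by the shell command python3 -m pendant 'ROWS' [FORCE]. ROWS is JSON, a list that holds one entry, the list of rows, each a list of 7 numbers: the shift along the tool's x, y, z in units of 0.04 m (1.0 is 0.04 m), then the turn, a rotation vector about the tool's x, y, z in units of 0.08 rad (1.0 is 0.08 rad), then the closure, from 0 (fully open) to 1 (shut). In form: [[[tx, ty, tz, ax, ay, az, fingers], ...]]. A call has 1 to 20 rows; each row shifts and turns the commanded pose from where the row before left it, along the tool's axes as they then stand; what a row does not reach is not made up. A row lasts 1/12 s, in which the tool goes at most 41.7 mm and 7.16 degrees, less where a joint would pass 70% of its speed; a pose out of reach is approached as far as the arm can. A call with a number of a shift or a turn outside -1 to 1 is refused whole. A call with a gripper value outside its range is refused whole. The fingers move at their own pace and stop on an object; FORCE is the grip in N (left out, the last holds). Time passes only in rows, so rows that do not move let the fingers close. It gives the time, the measured TCP pose, the force and the opening at its end, in the units of the state.
- arm.observe(): the state, without advancing time (a new reading comes with each control period).
- arm.get_image(name): name is "scene" or "top"; returns a dict with "img" (480x640x3 uint8, red, green, blue), "z_map" (480x640 float32, m along the optical axis (not along the pixel's ray), 0 where there is no reading), "K" (3x3 intrinsics, pixels), "R" (3x3) and "t" (3): a world point X has camera coordinates R X + t. Camera axes: x right, y down, z forward; pixel columns grow to the right and rows downward; lengths in m; the calibration is good to about 2 mm. A picture is of the moment at which its call begins.
- arm.sign_off(): hands the job in, once; it reports no verdict.
The state is a dict: "clock": time; "joints": joint angles; "dq": joint speeds; "joint_efforts": joint torques, N m; "position": TCP position; "ee_rot": TCP orientation; "force": force on the tool from outside, world axes, zero at the start; "ft_torque": the same for the moment, N m; "width": opening from 0.0 (shut) to 1.0 (fully open).
Only numpy, scipy, OpenCV 4.12 (cv2) and the standard library are available. Lean on these libraries where they do the work, as an engineer would, in place of code of your own. Each camera call takes 0.05 s, during which the arm holds its last target.

## Working session

There is one attempt and no reset: what is moved stays moved. The work goes in short steps, Python scripts to look and compute and a shell command to move; the robot and the scene stay as the last step left them, time stands still between calls to the robot, and variables do not carry over. Pictures are saved under pics/ and viewed, and the job is handed in when it is done.

```bash
mkdir -p pics; python3 - <<'E'
from cell import arm
import cv2
s=arm.observe();print({k:s[k] for k in('clock','position','ee_rot','force','width')})
for n in('scene','top'):
    d=arm.get_image(n);cv2.imwrite(f'pics/{n}0.png',d['img'][:,:,::-1]);print(d['K'],d['R'],d['t'])
E
```

```text
{'clock': 0.0, 'position': array([0.27608418, 0.56019012, 0.24793112]), 'ee_rot': array([-7.12900530e-01, -3.05943871e+00,  2.45687283e-03]), 'force': array([ 0.19285711,  0.01553194, -0.29327298]), 'width': 0.9987068617998658}
[[441.37603028   0.         320.36290669]
 [  0.         441.37603028 234.20763775]
 [  0.           0.           1.        ]] [[ 0.87073458 -0.49097935  0.02757844]
 [-0.19377342 -0.39411382 -0.898402  ]
 [ 0.45196587  0.77692572 -0.43830728]] [-0.36291087  0.23577269  0.52021938]
[[454.62961953   0.         320.26170726]
 [  0.         454.62961953 235.86721056]
 [  0.           0.           1.        ]] [[-0.01316047 -0.99968361 -0.0214357 ]
 [-0.98393327  0.01676448 -0.1777478 ]
 [ 0.17805092  0.01875206 -0.98384258]] [0.18673923 0.51609903 0.91999911]
```

View pics/scene0.png

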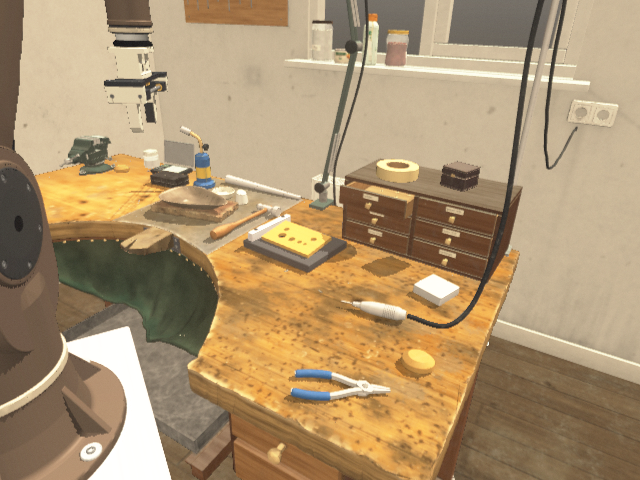

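View pics/top0.png

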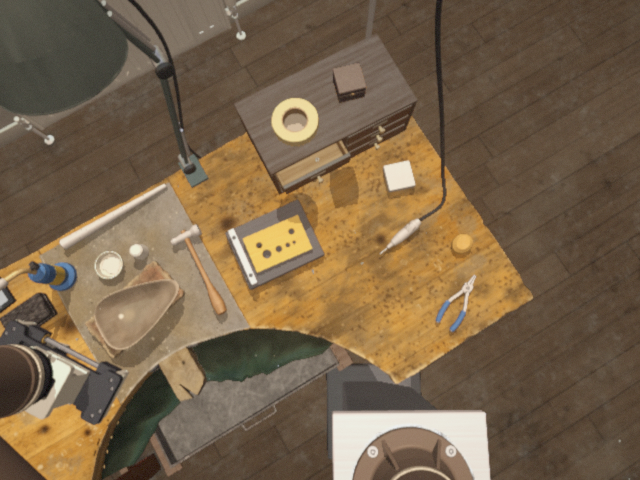

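The plate is at about (275,247) in the top view and (290,238) in the scene view, with the white rail to its left. I'll zoom in.

```bash
python3 - <<'E'
import cv2
a=cv2.imread('pics/top0.png')[195:295,215:335];cv2.imwrite('pics/top0z.png',cv2.resize(a,None,fx=6,fy=6,interpolation=cv2.INTER_CUBIC)[:600])
a=cv2.imread('pics/scene0.png')[205:275,235:355];cv2.imwrite('pics/scene0z.png',cv2.resize(a,None,fx=6,fy=6,interpolation=cv2.INTER_CUBIC))
E
```

```text
(no output)
```

View pics/top0z.png

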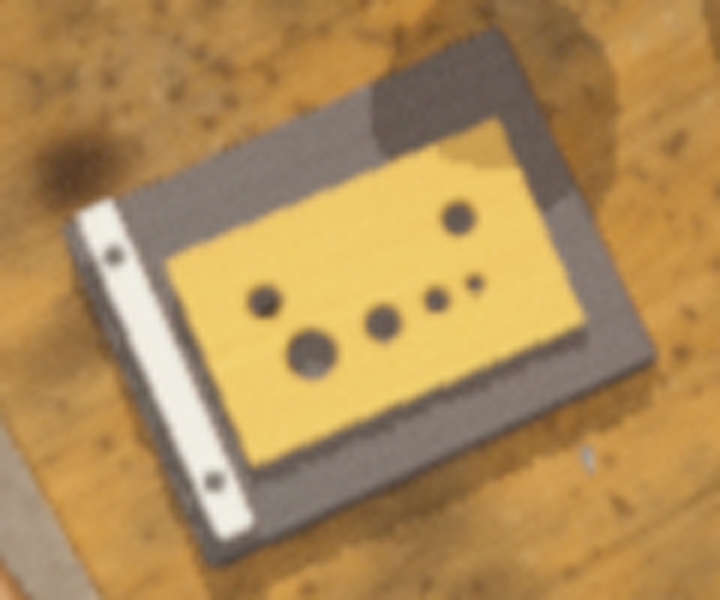

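View pics/scene0z.png

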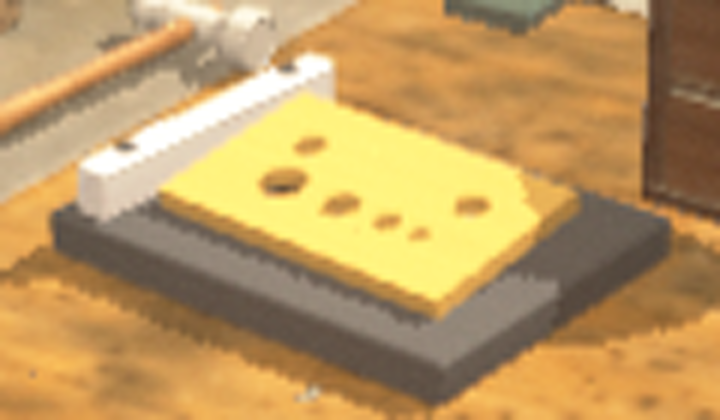

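```bash
cat > h.py <<'E'
import numpy as np,cv2
from cell import arm
def ray(d,uv,z):
    uv=np.atleast_2d(uv).astype(float);C=-d['R'].T@d['t']
    r=np.c_[uv,np.ones(len(uv))]@np.linalg.inv(d['K']).T@d['R']
    z=np.broadcast_to(z,len(uv)); return C+r*((z-C[2])/r[:,2])[:,None]
def proj(d,X):
    c=np.atleast_2d(X)@d['R'].T+d['t'];p=c@d['K'].T;return p[:,:2]/p[:,2:]
def masks(d,roi,hi=True):
    x0,y0,x1,y1=roi;im=d['img'][y0:y1,x0:x1];k=4
    im=cv2.resize(im,None,fx=k,fy=k,interpolation=cv2.INTER_CUBIC)
    return im,cv2.cvtColor(im,cv2.COLOR_RGB2HSV),k
def quad(m):
    c=max(cv2.findContours(m,cv2.RETR_EXTERNAL,cv2.CHAIN_APPROX_NONE)[0],key=cv2.contourArea)
    return c
E
python3 - <<'E'
from h import *
d=arm.get_image('top');print('cam',-d['R'].T@d['t'])
roi=(215,190,335,300);im,h,k=masks(d,roi)
pl=cv2.inRange(h,(18,110,120),(30,255,255));st=cv2.inRange(h,(0,0,0),(179,75,255))
for n,m in(('pl',pl),('st',st)):cv2.imwrite(f'pics/m_{n}.png',m)
cv2.imwrite('pics/m.png',np.hstack([pl,st])[:, :800])
# hsv samples
for u,v in((265,225),(298,225),(225,230),(290,205),(262,235),(318,250)):print((u,v),d['img'][v,u],h[(v-190)*4,(u-215)*4])
zz=d['z_map'];
for u,v in((255,275),(290,285),(290,205),(240,265),(257,270),(300,222)):
    z=zz[v,u]; X=d['R'].T@(np.linalg.inv(d['K'])@[u,v,1]*z-d['t']);print((u,v),X.round(4))
E
```

```text
cam [0.34645789 0.16077614 1.00087266]
(265, 225) [136 123 114] [ 11  40 134]
(298, 225) [240 200 107] [ 21 141 241]
(225, 230) [141 100  59] [ 15 151 135]
(290, 205) [100  87  78] [ 11  54 100]
(262, 235) [239 202 104] [ 21 142 240]
(318, 250) [134 122 111] [ 14  40 134]
(255, 275) [0.4395 0.3206 0.0283]
(290, 285) [0.4189 0.2477 0.0013]
(290, 205) [0.5951 0.2459 0.0189]
(240, 265) [0.4629 0.3556 0.0169]
(257, 270) [0.45   0.3162 0.0299]
(300, 222) [0.553  0.2229 0.0334]
```

View pics/m.png

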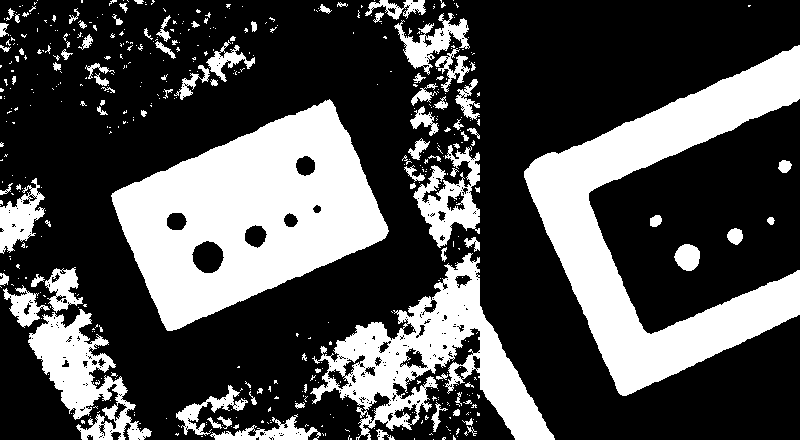

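```bash
cat >> h.py <<'E'
def side_lines(c):
    r=cv2.boxPoints(cv2.minAreaRect(c));P=c[:,0,:].astype(float);L=[]
    for i in range(4):
        a,b=r[i],r[(i+1)%4];t=(b-a)/np.linalg.norm(b-a);n=np.array([-t[1],t[0]])
        s=(P-a)@t;e=abs((P-a)@n);k=(e<8)&(s>.12*np.linalg.norm(b-a))&(s<.88*np.linalg.norm(b-a))
        L.append(cv2.fitLine(P[k].astype(np.float32),cv2.DIST_HUBER,0,.01,.01).ravel())
    return L
def top(d,roi=(215,190,335,300)):
    im,h,k=masks(d,roi);o=np.array(roi[:2])
    f=lambda p:(np.asarray(p,float)+.5)/k-.5+o
    pl=cv2.inRange(h,(18,110,120),(30,255,255));pl=cv2.morphologyEx(pl,cv2.MORPH_OPEN,np.ones((3,3)))
    cs,hr=cv2.findContours(pl,cv2.RETR_CCOMP,cv2.CHAIN_APPROX_NONE)
    cands=[i for i in range(len(cs)) if hr[0][i][3]<0 and cv2.contourArea(cs[i])>10000]
    # plate: component with most rectangular shape
    i=max(cands,key=lambda i:cv2.contourArea(cs[i])/np.prod(cv2.minAreaRect(cs[i])[1]))
    holes=[]
    for j in range(len(cs)):
        if hr[0][j][3]==i and cv2.contourArea(cs[j])>20:
            M=cv2.moments(cs[j]);holes.append((M['m00'],*f([M['m10']/M['m00'],M['m01']/M['m00']])))
    st=cv2.inRange(h,(0,0,0),(179,75,255))|cv2.drawContours(np.zeros_like(pl),cs,i,255,-1)
    st=cv2.morphologyEx(st,cv2.MORPH_OPEN,np.ones((5,5)))
    return cs[i],quad(st),holes,f
E
python3 - <<'E'
from h import *
d=arm.get_image('top');c,b,ho,f=top(d)
for nm,cc,z in(('plate',c,.03),('base',b,.018)):
    for l in side_lines(cc):
        p=f(l[2:]);q=f(l[2:]+40*l[:2]);
        for zz in((z,0.) if nm=='base' else (.026,.037)):
            A,B=ray(d,[p,q],zz);t=(B-A)[:2];t/=np.linalg.norm(t);n=np.array([-t[1],t[0]])
            print(nm,p.round(1),'z',zz,'pt',A[:2].round(4),'ang',np.arctan2(t[1],t[0]).round(4))
for a,u,v in ho:print(a,round(u,2),round(v,2),ray(d,[u,v],.0337).round(4))
E
```

```text
plate [267.9 226.8] z 0.026 pt [0.5451 0.294 ] ang -1.1671
plate [267.9 226.8] z 0.037 pt [0.5429 0.2925] ang -1.1671
plate [305.2 232.2] z 0.026 pt [0.5316 0.2122] ang -2.7589
plate [305.2 232.2] z 0.037 pt [0.5296 0.2116] ang -2.7589
plate [286.2 259.8] z 0.026 pt [0.4717 0.2536] ang -1.1776
plate [286.2 259.8] z 0.037 pt [0.4702 0.2526] ang -1.1776
plate [249.6 256.9] z 0.026 pt [0.4791 0.3332] ang -2.729
plate [249.6 256.9] z 0.037 pt [0.4776 0.3313] ang -2.729
base [258.8 217. ] z 0.018 pt [0.5692 0.3154] ang -1.1538
base [258.8 217. ] z 0.0 pt [0.5733 0.3182] ang -1.1538
base [310.3 226.4] z 0.018 pt [0.5459 0.2013] ang -2.7129
base [310.3 226.4] z 0.0 pt [0.5495 0.202 ] ang -2.7129
base [286.8 271.7] z 0.018 pt [0.4465 0.2533] ang -1.1404
base [286.8 271.7] z 0.0 pt [0.4483 0.255 ] ang -1.1404
base [237.3 260.7] z 0.018 pt [0.4724 0.3615] ang -2.7131
base [237.3 260.7] z 0.0 pt [0.4747 0.3652] ang -2.7131
789.5 266.5 253.82 [[0.4842 0.2955 0.0337]]
383.0 278.4 248.58 [[0.4952 0.2698 0.0337]]
167.5 287.24 244.62 [[0.5035 0.2507 0.0337]]
291.5 258.66 244.86 [[0.504  0.3126 0.0337]]
61.5 293.72 241.85 [[0.5093 0.2367 0.0337]]
318.5 290.92 231.03 [[0.5332 0.2427 0.0337]]
```

```bash
cat >> h.py <<'E'
from scipy.spatial.transform import Rotation as Ro
PSI=.428
EX=np.array([np.cos(PSI),np.sin(PSI)]);EY=np.array([-np.sin(PSI),np.cos(PSI)])
def goal(bx,by,z,psi=PSI):
    """bx,by: absolute coords along base axes; prints deltas in tool units"""
    s=arm.observe();R=Ro.from_rotvec(s['ee_rot']).as_matrix()
    p=np.r_[bx*EX+by*EY,z]
    best=None
    for k in(0,1):
        y=np.array([-np.sin(psi),np.cos(psi),0])*(1-2*k);zz=np.array([0,0,-1.]);G=np.c_[np.cross(y,zz),y,zz]
        rv=Ro.from_matrix(R.T@G).as_rotvec()
        if best is None or np.linalg.norm(rv)<np.linalg.norm(best[0]):best=(rv,G)
    q=s['position'];print('t',round(float(s['clock']),2),'base',np.r_[q[:2]@EX,q[:2]@EY,q[2]].round(4),'F',s['force'].round(2),'Fb',(s['force'][:2]@EX).round(1),(s['force'][:2]@EY).round(1),'w',round(float(s['width']),3))
    print('turn/.08',(best[0]/.08).round(2),'shift now',((R.T@(p-q))/.04).round(2),'shift after turn',((best[1].T@(p-q))/.04).round(2),'world',p.round(3))
    print('G',best[1].round(2).tolist(),'j7',s['joints'].round(2))
E
python3 -c "
from h import *
goal(.575,-.067,.249);goal(.575,-.067,.1)"
```

```text
t 0.2 base [0.4838 0.3952 0.2483] F [0.01 0.43 0.64] Fb 0.2 0.4 w 0.997
turn/.08 [-1.000e-02 -0.000e+00 -1.107e+01] shift now [-1.039e+01 -5.550e+00 -1.000e-02] shift after turn [ -2.28 -11.56  -0.02] world [0.551 0.178 0.249]
G [[-0.91, -0.42, 0.0], [-0.42, 0.91, 0.0], [-0.0, 0.0, -1.0]] j7 [-1.22  0.43  0.02  1.57 -0.01  1.13 -0.08]
t 0.2 base [0.4838 0.3952 0.2483] F [0.01 0.43 0.64] Fb 0.2 0.4 w 0.997
turn/.08 [-1.000e-02 -0.000e+00 -1.107e+01] shift now [-10.39  -5.54   3.71] shift after turn [ -2.28 -11.56   3.71] world [0.551 0.178 0.1  ]
G [[-0.91, -0.42, 0.0], [-0.42, 0.91, 0.0], [-0.0, 0.0, -1.0]] j7 [-1.22  0.43  0.02  1.57 -0.01  1.13 -0.08]
```

```bash
python3 -m pendant '[[[0,0,0,0,0,-0.92,1],[0,0,0,0,0,-0.92,1],[0,0,0,0,0,-0.92,1],[0,0,0,0,0,-0.92,1],[0,0,0,0,0,-0.92,1],[0,0,0,0,0,-0.92,1],[0,0,0,0,0,-0.92,1],[0,0,0,0,0,-0.92,1],[0,0,0,0,0,-0.92,1],[0,0,0,0,0,-0.92,1],[0,0,0,0,0,-0.92,1],[0,0,0,0,0,-0.92,1],[0,0,0,0,0,0,1]]]' 10; python3 -m pendant '[[[-0.15,-0.6,0,0,0,0,1],[-0.15,-0.75,0,0,0,0,1],[-0.15,-0.75,0,0,0,0,1],[-0.15,-0.75,0,0,0,0,1],[-0.15,-0.75,0,0,0,0,1],[-0.15,-0.75,0,0,0,0,1],[-0.15,-0.75,0,0,0,0,1],[-0.15,-0.75,0,0,0,0,1],[-0.15,-0.75,0,0,0,0,1],[-0.15,-0.75,0,0,0,0,1],[-0.15,-0.75,0,0,0,0,1],[-0.15,-0.75,0,0,0,0,1],[-0.15,-0.75,0,0,0,0,1],[-0.15,-0.75,0,0,0,0,1],[-0.15,-0.75,0,0,0,0,1],[0,-0.5,0,0,0,0,1],[0,0,0,0,0,0,1]]]'
python3 -c "
from h import *
goal(.575,-.067,.1)"
```

```text
clock: 1.28
position: [0.2763, 0.5604, 0.2485]
ee_rot: [0.668, -3.069, 0.001]
force: [0.1, -0.3, -0.8]
width: 0.107
clock: 2.7
position: [0.552, 0.1694, 0.2486]
ee_rot: [-0.648, 3.074, -0.004]
force: [-0.3, -0.8, 0.5]
width: 0.007
t 2.7 base [ 0.5725 -0.075   0.2486] F [-0.26 -0.81  0.49] Fb -0.6 -0.6 w 0.007
turn/.08 [-0.04 -0.   -0.16] shift now [-0.06  0.21  3.71] shift after turn [-0.06  0.2   3.71] world [0.551 0.178 0.1  ]
G [[-0.91, -0.42, 0.0], [-0.42, 0.91, 0.0], [-0.0, 0.0, -1.0]] j7 [-0.38  0.36 -0.02  1.69  0.01  1.09  1.59]
```

```bash
python3 -m pendant '[[[-0.06,0,0.5,0,0,-0.16,1],[0,0,0.6,0,0,0,1],[0,0,0.6,0,0,0,1],[0,0,0.6,0,0,0,1],[0,0,0.6,0,0,0,1],[0,0,0.6,0,0,0,1],[0,0,0.6,0,0,0,1],[0,0,0.5,0,0,0,1],[0,0,0.3,0,0,0,1],[0,0,0.15,0,0,0,1],[0,0,0,0,0,0,1]]]'
python3 - <<'E'
from h import *
goal(.575,-.055,.044)
for n,r in(('top',(205,185,345,305)),('scene',(225,195,375,295))):
    d=arm.get_image(n);x0,y0,x1,y1=r
    cv2.imwrite(f'pics/{n}1.png',cv2.resize(d['img'][y0:y1,x0:x1,::-1],None,fx=5,fy=5,interpolation=cv2.INTER_CUBIC))
E
```

```text
clock: 3.62
position: [0.5512, 0.1763, 0.0458]
ee_rot: [0.682, -3.065, 0.0]
force: [-0.1, 0.1, 1.0]
width: 0.007
t 3.62 base [ 0.5747 -0.0684  0.0458] F [-0.13  0.14  0.96] Fb -0.1 0.2 w 0.007
turn/.08 [ 0.   -0.02  0.12] shift now [-0.01  0.34  0.05] shift after turn [-0.01  0.34  0.05] world [0.546 0.189 0.044]
G [[-0.91, -0.42, 0.0], [-0.42, 0.91, 0.0], [-0.0, 0.0, -1.0]] j7 [-0.38  0.6  -0.03  1.88  0.03  0.66  1.58]
```

View pics/scene1.png

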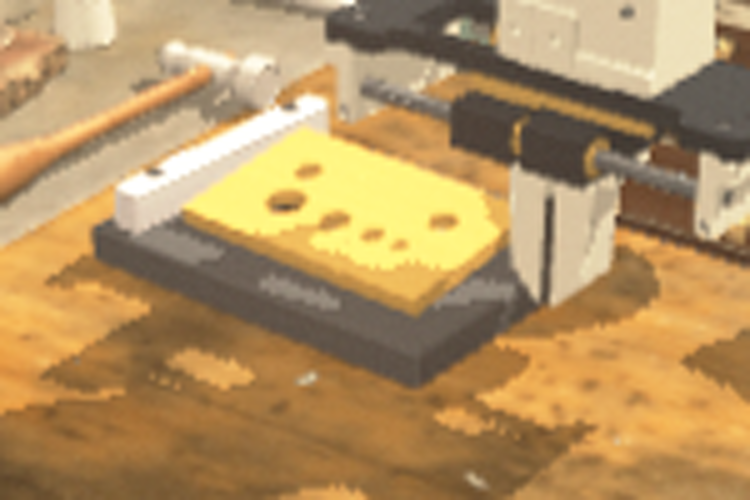

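View pics/top1.png

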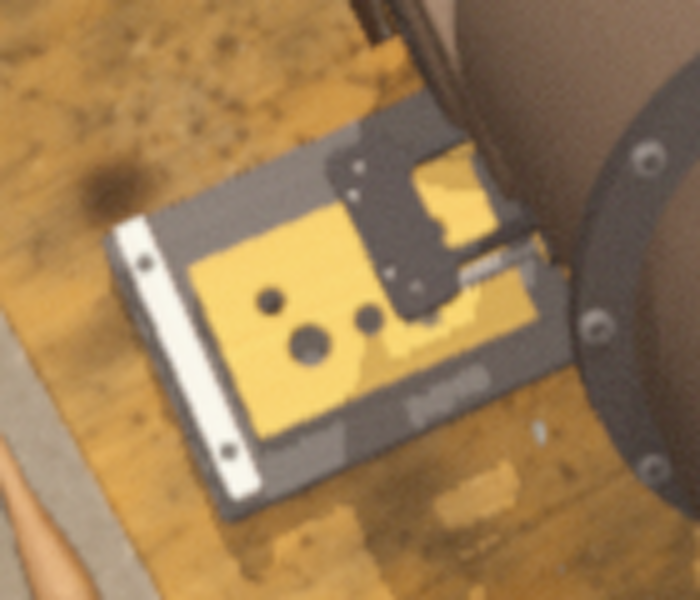

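The scene view shows the closed fingertips just right of the plate at about (560,290 zoomed), clear of the base top. I'll push left now.

```bash
python3 -m pendant '[[[0,0.15,0.02,0,0,0.06,1],[0,0.15,0.02,0,0,0.06,1],[0,0.1,0,0,0,0,1],[0,0.05,0,0,0,0,1],[0,0.05,0,0,0,0,1],[0,0,0,0,0,0,1]]]'; python3 -c "
from h import *
goal(.575,-.04,.044)"; python3 -m pendant '[[[0,0.05,0,0,0,0,1],[0,0.05,0,0,0,0,1],[0,0,0,0,0,0,1]]]'; python3 -c "
from h import *
goal(.575,-.04,.044)"
```

```text
clock: 4.22
position: [0.5433, 0.195, 0.0453]
ee_rot: [-0.669, 3.069, 0.0]
force: [0.6, -0.0, -0.3]
width: 0.005
t 4.22 base [ 0.5752 -0.0481  0.0453] F [ 0.59 -0.05 -0.26] Fb 0.5 -0.3 w 0.005
turn/.08 [0.   0.   0.02] shift now [0.   0.2  0.03] shift after turn [0.01 0.2  0.03] world [0.54  0.202 0.044]
G [[-0.91, -0.42, 0.0], [-0.42, 0.91, 0.0], [-0.0, 0.0, -1.0]] j7 [-0.42  0.6  -0.03  1.89  0.02  0.66  1.54]
clock: 4.47
position: [0.5417, 0.1983, 0.0451]
ee_rot: [0.668, -3.07, -0.0]
force: [0.3, -0.4, 0.4]
width: 0.003
t 4.47 base [ 0.5751 -0.0444  0.0451] F [ 0.3  -0.42  0.41] Fb 0.1 -0.5 w 0.003
turn/.08 [ 0.   -0.    0.01] shift now [0.   0.11 0.03] shift after turn [0.   0.11 0.03] world [0.54  0.202 0.044]
G [[-0.91, -0.42, 0.0], [-0.42, 0.91, 0.0], [-0.0, 0.0, -1.0]] j7 [-0.42  0.6  -0.03  1.89  0.02  0.66  1.53]
```

```bash
for i in 1; do python3 -m pendant '[[[0,0.05,0,0,0,0,1],[0,0.05,0,0,0,0,1],[0,0,0,0,0,0,1]]]'; done; python3 -c "
from h import *
goal(.575,-.04,.044)"; python3 -m pendant '[[[0,0.05,0,0,0,0,1],[0,0.05,0,0,0,0,1],[0,0,0,0,0,0,1]]]'; python3 -c "
from h import *
goal(.575,-.04,.044)"
```

```text
clock: 4.72
position: [0.5401, 0.2018, 0.0452]
ee_rot: [-0.668, 3.07, 0.0]
force: [-0.1, -0.2, 0.1]
width: 0.005
t 4.72 base [ 0.5752 -0.0405  0.0452] F [-0.07 -0.15  0.07] Fb -0.1 -0.1 w 0.005
turn/.08 [0.   0.   0.01] shift now [0.   0.01 0.03] shift after turn [0.   0.01 0.03] world [0.54  0.202 0.044]
G [[-0.91, -0.42, 0.0], [-0.42, 0.91, 0.0], [-0.0, 0.0, -1.0]] j7 [-0.43  0.6  -0.03  1.89  0.02  0.66  1.53]
clock: 4.97
position: [0.5384, 0.2056, 0.0452]
ee_rot: [-0.668, 3.07, 0.0]
force: [0.4, -0.8, 0.4]
width: 0.007
t 4.97 base [ 0.5751 -0.0364  0.0452] F [ 0.39 -0.77  0.36] Fb 0.0 -0.9 w 0.007
turn/.08 [0.   0.   0.01] shift now [ 0.   -0.09  0.03] shift after turn [ 0.   -0.09  0.03] world [0.54  0.202 0.044]
G [[-0.91, -0.42, 0.0], [-0.42, 0.91, 0.0], [-0.0, 0.0, -1.0]] j7 [-0.44  0.6  -0.03  1.89  0.02  0.66  1.52]
```

```bash
cat > look.py <<'E'
import sys
from h import *
n=sys.argv[1];r=dict(top=(205,185,345,305),scene=(225,195,375,295))
for c in sys.argv[2:]:
    d=arm.get_image(c);x0,y0,x1,y1=r[c]
    cv2.imwrite(f'pics/{c}{n}.png',cv2.resize(d['img'][y0:y1,x0:x1,::-1],None,fx=5,fy=5,interpolation=cv2.INTER_CUBIC))
E
python3 look.py 2 scene
```

```text
(no output)
```

View pics/scene2.png

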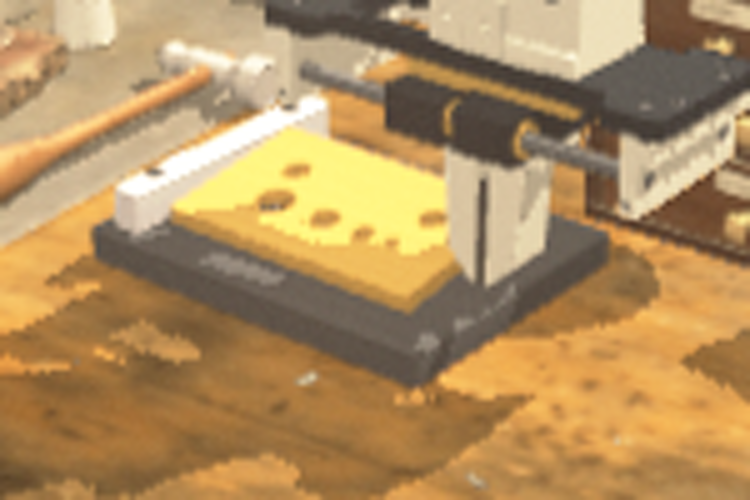

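The plate has moved left (its near-left corner went from 183 to 172 zoomed). I'll continue until the force rises at the rail.

```bash
python3 -m pendant '[[[0,0.05,0,0,0,0,1],[0,0,0,0,0,0,1]]]'; python3 -c "
from h import *
goal(.575,-.04,.044)"|head -1; python3 -m pendant '[[[0,0.05,0,0,0,0,1],[0,0,0,0,0,0,1]]]'; python3 -c "
from h import *
goal(.575,-.04,.044)"|head -1;python3 look.py 3 top scene
```

```text
clock: 5.18
position: [0.5376, 0.2073, 0.0452]
ee_rot: [-0.668, 3.07, 0.0]
force: [1.0, 0.0, 0.8]
width: 0.008
t 5.18 base [ 0.5751 -0.0345  0.0452] F [0.97 0.03 0.81] Fb 0.9 -0.4 w 0.008
clock: 5.35
position: [0.5369, 0.2085, 0.0451]
ee_rot: [0.668, -3.07, 0.001]
force: [1.1, -3.0, 0.8]
width: 0.005
t 5.35 base [ 0.575  -0.0332  0.0451] F [ 1.13 -3.    0.77] Fb -0.2 -3.2 w 0.005
```

View pics/scene3.png

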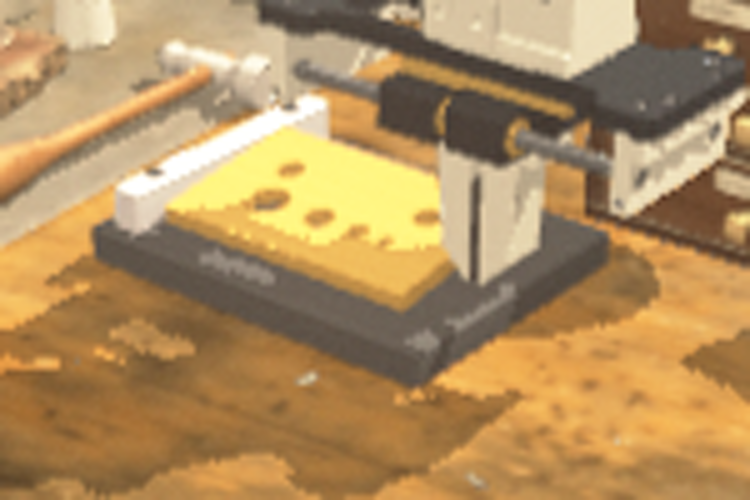

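View pics/top3.png

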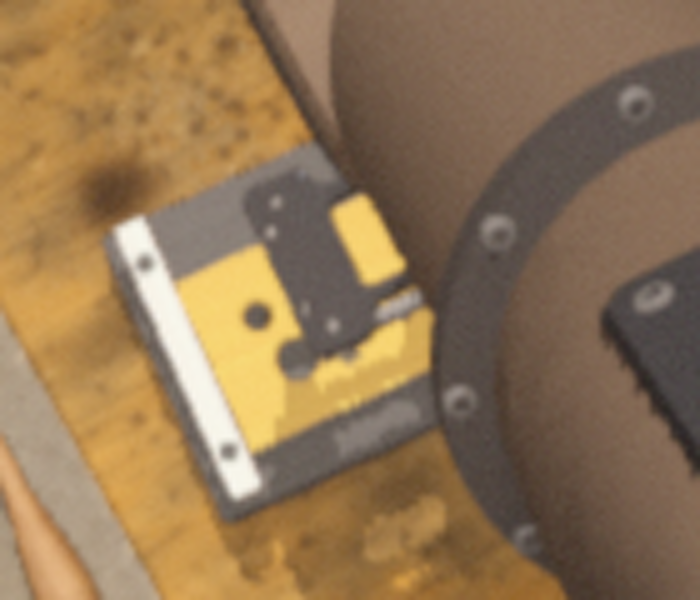

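```bash
for i in 1; do python3 -m pendant '[[[0,0.04,0,0,0,0,1],[0,0,0,0,0,0,1]]]'|grep force; done; python3 -m pendant '[[[0,0.04,0,0,0,0,1],[0,0,0,0,0,0,1]]]'|grep force;python3 -c "
from h import *
goal(.575,-.04,.044)"|head -1;  python3 -m pendant '[[[0,0.04,0,0,0,0,1],[0,0,0,0,0,0,1]]]'|grep force;python3 -c "
from h import *
goal(.575,-.04,.044)
d=arm.get_image('top')
print(ray(d,[256.2,248],.0337)[0,:2]@np.c_[EX,EY])"
```

```text
force: [2.6, -6.0, 2.2]
force: [2.9, -8.9, 2.9]
t 5.78 base [ 0.575  -0.0324  0.0452] F [ 2.86 -8.87  2.86] Fb -1.1 -9.3 w 0.002
force: [4.2, -12.8, 3.6]
t 5.95 base [ 0.5749 -0.0322  0.0452] F [  4.22 -12.8    3.64] Fb -1.5 -13.4 w 0.002
turn/.08 [-0.05 -0.   -0.04] shift now [-0.   -0.2   0.03] shift after turn [-0.   -0.2   0.03] world [0.54  0.202 0.044]
G [[-0.91, -0.42, 0.0], [-0.42, 0.91, 0.0], [-0.0, 0.0, -1.0]] j7 [-0.45  0.6  -0.02  1.89  0.03  0.65  1.51]
[0.58431117 0.08280296]
```

```bash
python3 -m pendant '[[[0,-0.3,0,0,0,0,1],[0,-0.4,0,0,0,0,1],[0,-0.2,-0.4,0,0,0,1],[0,0,-0.6,0,0,0,1],[0,0,-0.5,0,0,0,1],[0.4,0.3,0,0,0,0,0.6],[0.5,0.6,0,0,0,0,0.6],[0.5,0.6,0,0,0,0,0.6],[0.4,0.5,0,0,0,0,0.6],[0,0.3,0,0,0,0,0.6],[0,0,0,0,0,0,0.6]]]'; python3 -c "
from h import *
goal(.497,.043,.0425)";python3 look.py 4 top scene
```

```text
clock: 6.92
position: [0.4442, 0.2373, 0.1054]
ee_rot: [0.675, -3.068, -0.003]
force: [-0.4, 0.8, -0.1]
width: 0.378
t 6.92 base [0.5026 0.0315 0.1054] F [-0.36  0.81 -0.1 ] Fb 0.0 0.9 w 0.378
turn/.08 [0.03 0.   0.07] shift now [0.14 0.28 1.57] shift after turn [0.14 0.29 1.57] world [0.434 0.245 0.042]
G [[-0.91, -0.42, 0.0], [-0.42, 0.91, 0.0], [-0.0, 0.0, -1.0]] j7 [-0.56  0.42 -0.05  2.02  0.03  0.7   1.38]
```

View pics/scene4.png

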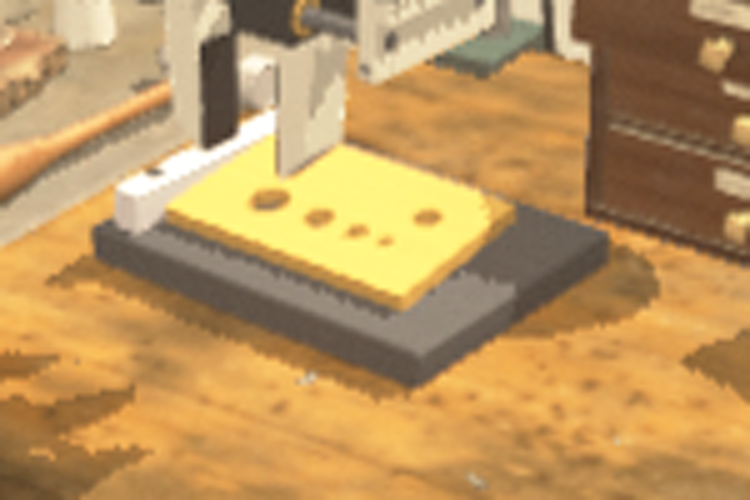

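View pics/top4.png

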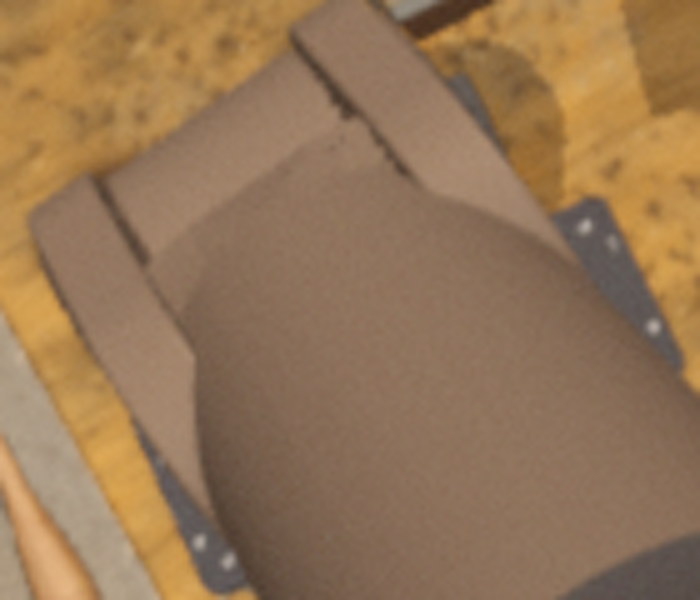

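```bash
python3 -m pendant '[[[0.14,0.28,0.3,0,0,0.07,0.6],[0,0,0.5,0,0,0,0.6],[0,0,0.4,0,0,0,0.6],[0,0,0.25,0,0,0,0.6],[0,0,0.1,0,0,0,0.6],[0,0,0,0,0,0,0.6]]]'; python3 -c "
from h import *
goal(.52,.043,.0425)"
```

```text
clock: 7.52
position: [0.4368, 0.2412, 0.0423]
ee_rot: [0.657, -3.071, 0.001]
force: [-0.1, -0.6, -0.6]
width: 0.401
t 7.52 base [0.4974 0.0381 0.0423] F [-0.12 -0.59 -0.58] Fb -0.3 -0.5 w 0.401
turn/.08 [-0.01 -0.02 -0.08] shift now [-0.56  0.13 -0.01] shift after turn [-0.56  0.12 -0.  ] world [0.455 0.255 0.042]
G [[-0.91, -0.42, 0.0], [-0.42, 0.91, 0.0], [-0.0, 0.0, -1.0]] j7 [-0.58  0.52 -0.04  2.08  0.04  0.55  1.34]
```

```bash
python3 -m pendant '[[[-0.2,0.12,0,0,0,-0.08,0.6],[-0.2,0,0,0,0,0,0.6],[-0.16,0,0,0,0,0,0.6],[0,0,0,0,0,0,0.6]]]'; python3 -c "
from h import *
goal(.52,.043,.0425)";python3 -m pendant '[[[-0.06,0,0,0,0,0,0.6],[-0.06,0,0,0,0,0,0.6],[0,0,0,0,0,0,0.6]]]'; python3 -c "
from h import *
goal(.52,.043,.0425)"; python3 look.py 5 scene
```

```text
clock: 7.85
position: [0.457, 0.257, 0.0439]
ee_rot: [-0.668, 3.067, 0.002]
force: [0.5, -0.8, 0.1]
width: 0.398
t 7.85 base [0.5225 0.0441 0.0439] F [ 0.45 -0.75  0.13] Fb 0.1 -0.9 w 0.398
turn/.08 [0.01 0.04 0.02] shift now [ 0.06 -0.03  0.04] shift after turn [ 0.06 -0.03  0.04] world [0.455 0.255 0.042]
G [[-0.91, -0.42, 0.0], [-0.42, 0.91, 0.0], [-0.0, 0.0, -1.0]] j7 [-0.58  0.54 -0.04  2.02  0.04  0.58  1.35]
clock: 8.1
position: [0.4593, 0.2577, 0.0432]
ee_rot: [-0.669, 3.07, 0.0]
force: [0.6, -0.5, 0.4]
width: 0.402
t 8.1 base [0.5249 0.0439 0.0432] F [ 0.57 -0.46  0.35] Fb 0.3 -0.7 w 0.402
turn/.08 [0.   0.   0.01] shift now [ 0.12 -0.02  0.02] shift after turn [ 0.12 -0.02  0.02] world [0.455 0.255 0.042]
G [[-0.91, -0.42, 0.0], [-0.42, 0.91, 0.0], [-0.0, 0.0, -1.0]] j7 [-0.58  0.55 -0.04  2.01  0.04  0.58  1.35]
```

View pics/scene5.png

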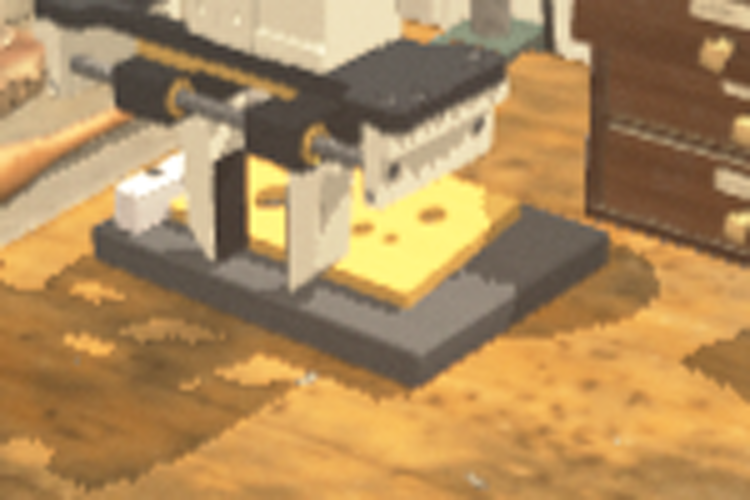

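Both fingertips are just at the near edge ((230,260) and (315,285) zoomed). I'll push away from the robot.

```bash
python3 -m pendant '[[[-0.04,0,0,0,0,0,0.6],[-0.04,0,0,0,0,0,0.6],[-0.04,0,0,0,0,0,0.6],[-0.04,0,0,0,0,0,0.6],[-0.04,0,0,0,0,0,0.6],[0,0,0,0,0,0,0.6]]]'; python3 -c "
from h import *
goal(.545,.0435,.0425)"; python3 -m pendant '[[[-0.04,0,0,0,0,0,0.6],[-0.04,0,0,0,0,0,0.6],[0,0,0,0,0,0,0.6]]]'; python3 -c "
from h import *
goal(.545,.0435,.0425)"; python3 look.py 6 scene
```

```text
clock: 8.65
position: [0.4668, 0.2612, 0.0431]
ee_rot: [-0.669, 3.069, 0.0]
force: [-1.1, -0.6, -0.2]
width: 0.398
t 8.65 base [0.5331 0.0439 0.0431] F [-1.06 -0.64 -0.16] Fb -1.2 -0.1 w 0.398
turn/.08 [0.   0.   0.02] shift now [-0.3  -0.01  0.02] shift after turn [-0.3  -0.01  0.02] world [0.478 0.266 0.042]
G [[-0.91, -0.42, 0.0], [-0.42, 0.91, 0.0], [-0.0, 0.0, -1.0]] j7 [-0.58  0.55 -0.04  1.99  0.04  0.59  1.35]
clock: 8.9
position: [0.47, 0.2627, 0.0432]
ee_rot: [-0.669, 3.069, 0.001]
force: [0.6, 0.4, -0.5]
width: 0.401
t 8.9 base [0.5366 0.0439 0.0432] F [ 0.6   0.38 -0.46] Fb 0.7 0.1 w 0.401
turn/.08 [0.   0.01 0.02] shift now [-0.21 -0.01  0.02] shift after turn [-0.21 -0.01  0.02] world [0.478 0.266 0.042]
G [[-0.91, -0.42, 0.0], [-0.42, 0.91, 0.0], [-0.0, 0.0, -1.0]] j7 [-0.58  0.56 -0.04  1.98  0.04  0.6   1.36]
```

View pics/scene6.png

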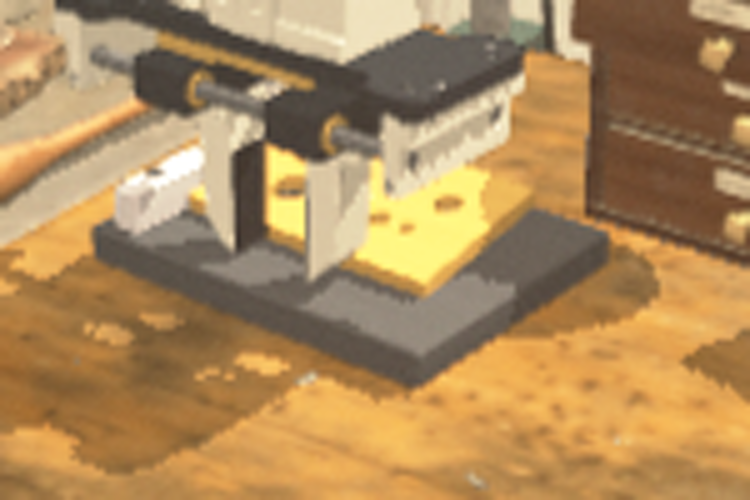

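The plate is sliding (near-right corner from (405,305) to (425,292) zoomed). About 7 mm remains.

```bash
python3 -m pendant '[[[-0.04,0,0,0,0,0,0.6],[-0.04,0,0,0,0,0,0.6],[0,0,0,0,0,0,0.6]]]'; python3 -m pendant '[[[-0.03,0,0,0,0,0,0.6],[-0.03,0,0,0,0,0,0.6],[0,0,0,0,0,0,0.6]]]'; python3 -c "
from h import *
goal(.545,.0435,.0425)"; python3 look.py 7 scene
```

```text
clock: 9.2
position: [0.4728, 0.264, 0.0432]
ee_rot: [-0.669, 3.069, 0.0]
force: [0.2, 0.8, -0.1]
width: 0.4
clock: 9.45
position: [0.4745, 0.2647, 0.0431]
ee_rot: [0.669, -3.069, -0.0]
force: [0.3, 0.6, 0.6]
width: 0.4
t 9.45 base [0.5416 0.0439 0.0431] F [0.34 0.56 0.57] Fb 0.5 0.4 w 0.4
turn/.08 [ 0.   -0.    0.02] shift now [-0.09 -0.01  0.02] shift after turn [-0.09 -0.01  0.02] world [0.478 0.266 0.042]
G [[-0.91, -0.42, 0.0], [-0.42, 0.91, 0.0], [-0.0, 0.0, -1.0]] j7 [-0.58  0.56 -0.04  1.97  0.04  0.61  1.36]
```

View pics/scene7.png

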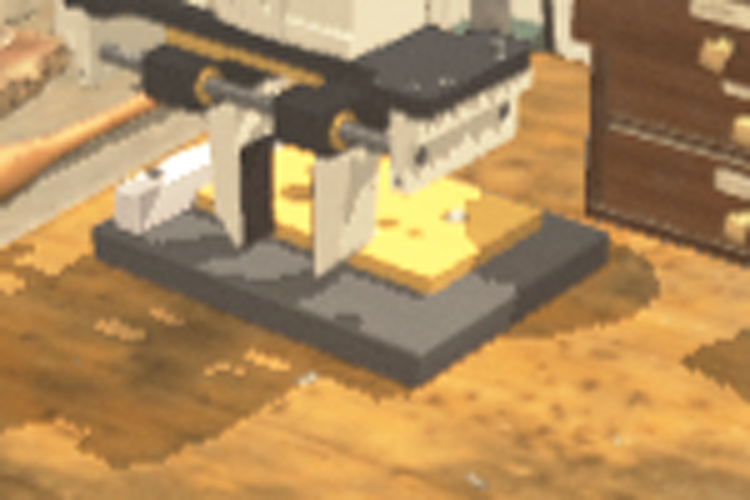

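A pin tip now shows in the right hole (458,215 zoomed), so the plate appears to have dropped. I'll back off and check.

```bash
python3 -m pendant '[[[0.2,0,0,0,0,0,0.6],[0.4,0,0,0,0,0,0.6],[0.4,0,-0.5,0,0,0,0.6],[0.4,0,-0.8,0,0,0,0.6],[0.4,0,-0.8,0,0,0,0.6],[0,-0.8,-0.8,0,0,0,0.6],[0,-0.9,-0.5,0,0,0,0.6],[0,-0.9,0,0,0,0,0.6],[0,-0.9,0,0,0,0,0.6],[0,-0.9,0,0,0,0,0.6],[0,-0.9,0,0,0,0,0.6],[0,-0.9,0,0,0,0,0.6],[0,0,0,0,0,0,0.6]]]'; python3 look.py 8 top scene
```

```text
clock: 10.58
position: [0.5128, 0.0038, 0.1768]
ee_rot: [-0.655, 3.071, -0.006]
force: [0.4, -0.9, -0.9]
width: 0.4
```

View pics/scene8.png

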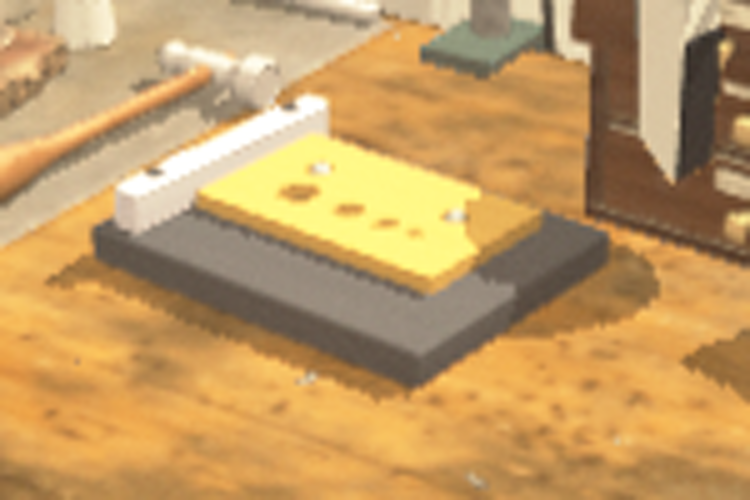

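View pics/top8.png

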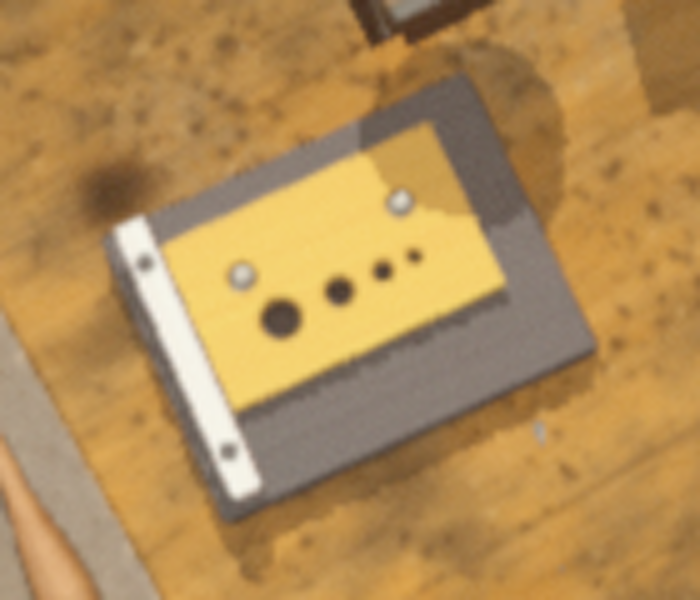

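Both pins show in the holes, at (242,276) and (400,201) in the zoomed top view. Next I'll check flatness with a depth plane fit and confirm the bystanders haven't moved.

```bash
python3 - <<'E'
from h import *
for n,poly in(('top',[(162,245),(430,125),(503,287),(240,408)]),('scene',[(203,193),(318,142),(535,210),(430,280)])):
    d=arm.get_image(n);o=np.array(dict(top=(205,185),scene=(225,195))[n])
    m=cv2.fillConvexPoly(np.zeros((480,640),np.uint8),(np.array(poly)/5+o).round().astype(np.int32),1);m=cv2.erode(m,np.ones((3,3)))
    h=cv2.cvtColor(d['img'],cv2.COLOR_RGB2HSV);m&=(cv2.inRange(h,(15,110,100),(32,255,255))>0).astype(np.uint8)
    v,u=np.nonzero(m);z=d['z_map'][v,u];P=(np.c_[u,v,np.ones(len(u))]@np.linalg.inv(d['K']).T*z[:,None]-d['t'])@d['R']
    B=np.c_[P[:,:2]@EX,P[:,:2]@EY];A=np.c_[B-B.mean(0),np.ones(len(B))];k=np.linalg.lstsq(A,P[:,2],rcond=None)[0]
    print(n,len(u),'tilt x,y',k[:2].round(4),'mean z',k[2].round(4),'rms',(P[:,2]-A@k).std().round(4))
    if n=='top':
        i=cv2.imread('pics/top0.png')[:,:,::-1];df=(abs(i.astype(int)-d['img']).max(2)>50).astype(np.uint8)
        for nm,(a,b,c,e) in dict(hammer=(165,220,230,320),pliers=(430,270,480,335),wax=(445,228,480,258),block=(380,155,420,195)).items():print(nm,df[b:e,a:c].sum())
E
```

```text
top 1864 tilt x,y [-1.1428 -0.0704] mean z 0.0291 rms 0.0518
hammer 0
pliers 209
wax 813
block 428
scene 752 tilt x,y [-0.3921 -0.1278] mean z 0.024 rms 0.0103
```

```bash
python3 - <<'E'
from h import *
for n,poly in(('top',[(162,245),(430,125),(503,287),(240,408)]),('scene',[(203,193),(318,142),(535,210),(430,280)])):
    d=arm.get_image(n);o=np.array(dict(top=(205,185),scene=(225,195))[n])
    cv2.imwrite(f'pics/full_{n}9.png',d['img'][:,:,::-1])
    m=cv2.fillConvexPoly(np.zeros((480,640),np.uint8),(np.array(poly)/5+o).round().astype(np.int32),1);m=cv2.erode(m,np.ones((5,5)))
    h=cv2.cvtColor(d['img'],cv2.COLOR_RGB2HSV);m&=(cv2.inRange(h,(15,110,100),(32,255,255))>0).astype(np.uint8)
    m&=(d['z_map']>0.1).astype(np.uint8)
    v,u=np.nonzero(m);z=d['z_map'][v,u];P=(np.c_[u,v,np.ones(len(u))]@np.linalg.inv(d['K']).T*z[:,None]-d['t'])@d['R']
    P=P[abs(P[:,2]-np.median(P[:,2]))<.012]
    B=np.c_[P[:,:2]@EX,P[:,:2]@EY];A=np.c_[B-B.mean(0),np.ones(len(B))];k=np.linalg.lstsq(A,P[:,2],rcond=None)[0]
    print(n,len(u),len(P),'tilt x,y',k[:2].round(4),'mean z',k[2].round(4),'rms',(P[:,2]-A@k).std().round(4))
E
```

```text
top 1619 1619 tilt x,y [ 0.0038 -0.0007] mean z 0.0255 rms 0.0024
scene 583 583 tilt x,y [-0.0011 -0.0111] mean z 0.0228 rms 0.0014
```

View pics/full_top9.png

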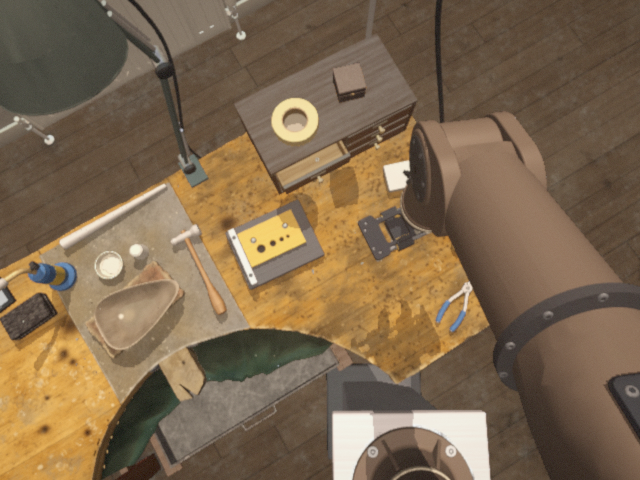

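View pics/full_scene9.png

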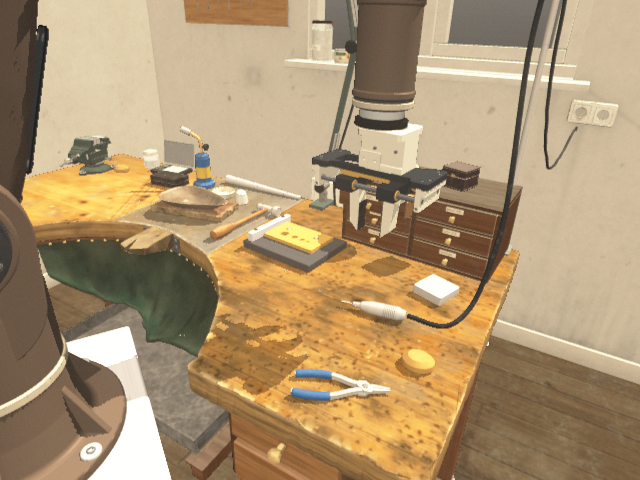

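Tilt is 0.00 to 0.01 rad and the top face is at about 0.026 m, so the plate is flat. The differences flagged near the bystanders come from the arm blocking the top view. In the scene view they sit where they did at the start, and the gripper touches nothing.

```bash
python3 -c "
from cell import arm
print(arm.sign_off(), arm.observe()['clock'])"
```

```text
the job is handed in; nothing more can be done
the job is handed in; nothing more can be done
```

The guide plate is seated: both end holes are over the pins and it lies flat on the base. I handed the job in at about 11 s.

I pushed the plate left with the closed fingertips until it was square against the rail, at about 13 N. I then pushed its near edge away from the robot with both fingertips until it dropped over the pins, and backed the gripper off clear.

**Last checks**
- **Pins:** both show in their holes in both camera views.
- **Flatness:** the depth fit gives a tilt of about 0.004 rad from the top camera and 0.011 rad from the scene camera. That is within noise, against about 0.15 rad at the start.
- **Height:** the plate's top face came out at 25.5 mm (top) and 22.8 mm (scene), where 26 mm was expected. The scene reading is about 3 mm low, which I put down to depth noise and the 2 mm calibration.
- **First depth fit:** it gave nonsense values because of invalid pixels and pixels off the plate. I repeated it with those removed.
- **Bystanders:** the hammer area showed no change between the first and last top views. The pliers, wax and block areas were flagged, but the arm was blocking or shading them there. By eye, all three are where they started in the scene view; I did not measure them.

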